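# Close a meal box and clamp it with a ratchet squeeze clamp

## Task

Press the propped-up lid of the meal box down until it sits level in the rim, then squeeze the two black levers of the ratchet clamp together again and again until the rubber pad meets the box and presses it up against the stop. Finish while holding: keep the levers squeezed so that the sprung pad is firmly but gently loaded, roughly half pressed in and never nearly all the way, since that crushes the box. Move the clamp by its levers only, keep off its jaw and pad, and leave the other kitchen things alone.

Things in the scene. Friction and masses are not known exactly. Their poses are not given: they have to be found in the camera images.
- jig: Fixed aluminium clamping jig: bed 360 x 150 x 12 mm lying on the table. Own +x is the clamping direction (from the levers towards the stop), z is up. Origin on the table at own x = 0; the bed spans own x -165 to +195 mm and y -75 to +75 mm. The pump with its two levers is at own x about -70 mm, the upright stop plate (62 mm high, 150 mm wide) has its face at own x = +175 mm, the box lies between.
- stop_face (a point): Centre of the stop plate's face that the box is pressed against, 45 mm above the table.
- trigger_grip (a point): Rear black lever of the pump (the trigger), at the height to squeeze it, 130 mm above the table, on the lever's centre line. The lever is 14 mm thick along the jig's x and 24 mm wide; its grip part spans 97 to 155 mm above the table. It pivots near the bed, 100 mm below this point. The room between the levers and beside them at grip height is free.
- handle_grip (a point): The same point on the front black lever (the handle), equal in shape. The levers are geared together and swing towards each other in mirror fashion, so the point midway between the two stays put (own x = -70 mm, y = 0 of the jig). Over their outer faces they measure 66 mm at rest and 28 mm fully squeezed, and a return spring opens them. A finger on either side squeezes them, 2 to 4 N per finger against the spring alone, up to about 12 N per finger when the pad is loaded.
- trigger (a joint): Swing of the levers, rad: 0 at rest (open), 0.19 fully squeezed. A full squeeze moves the ratchet pawl 12 mm; the teeth are 8 mm apart, so the first few mm of each squeeze pass idle before the pawl catches a tooth, and each full squeeze then moves the jaw about 8 mm (first one 3 to 12 mm). Open the levers fully between squeezes. A squeeze can be stopped and held part way.
- jaw (a joint): Advance of the jaw along the jig's +x, m, 0 to 0.085. Driven by squeezing the levers, it stays where it is when they open (a brake holds it, good for a few N; a stronger pad load pushes it back unless the levers are kept squeezed).
- pad (a joint): How far the sprung rubber pad is pressed back into the jaw, m: 0 free, 0.015 bottomed out. 1.6 N per mm. About 4 to 10.5 mm is a good clamping load, more than 11.5 mm crushes the box.
- pad_face (a point): Centre of the rubber pad's face towards the box (pad 90 mm wide, 40 mm high), 40 mm above the table. It moves with the jaw and, when loaded, back into it.
- box: White loose meal box, 100 mm along own x (the clamping direction), 130 mm along own y, 70 mm high, standing on the jig's bed 3 to 13 mm short of the stop, about 0.3 kg; it slides when pushed with about 3 N. Origin at the centre of its underside. In its top is a recess 8 mm deep with a 3 mm rim, in which the lid sits. A stiff black clip at the recess's own -y end props the lid up; it gives way to about 4 N and stays down.
- box_end (a point): Middle of the box's end face towards the stop (own x = +50 mm), 33 mm above its underside. Touches the stop when the box is home.
- lid: Grey loose flat lid, 91 x 121 x 5 mm, 0.08 kg. Origin at the centre of its underside, z up out of the box. At the start its own -y end is propped up about 10 mm (tilt 0.09 rad); its +y end lies on the floor of the recess. Seated it is level, its underside 62 mm above the underside of the box and its top 3 mm below the rim's edge.
- lid_high (a point): Point on the lid's top, 45 mm from its centre towards the propped-up end: the place to press straight down, e.g. with closed fingers. It goes down about 9 mm till the lid is level; 10 to 20 N is plenty.
- bowl: Bystander: loose steel bowl, 140 mm across, 60 mm high. Origin under its centre.
- tin: Bystander: loose tin, 74 mm across, 100 mm high. Origin under its centre.
- jar: Bystander: loose jar, 64 mm across, 90 mm high. Origin under its centre.
- board: Bystander: loose small wooden block, 90 x 60 x 30 mm. Origin under its centre.
There are look-alikes about, which are no part of the job. Of the things shaped like the lid, the grey one is meant. Leave any red look-alike of the box alone.

How it is judged:
By the outcome, as a careful person would: the job done as asked, in the order asked, and still so for the second after the job is handed in, while the arm keeps its last pose, push and grip.
It also fails if it takes over 67 s, if anything falls off the work surface, if the arm or the gripper's body presses on something with over 40 N, if the wrist force passes 120 N, or if a joint passes its speed limit or range.

## Robot

A 6-joint arm with a two-finger parallel gripper is mounted at the origin on the work surface. World frame = base frame: x ahead of the robot, y to its left, z up, the work surface at z = 0. Lengths are in m, angles in rad, forces in N, time in s.
With the tool pointing down it reaches from about 0.325 to 0.85 m from the base axis. Payload 4.4 kg.
Tool frame: the origin (TCP) lies at the very end of the fingers, on their centre line; the grasp point (between the pads) lies 19 mm behind it; z points along the fingers, y is the direction in which the jaws open and shut (so a half turn about z gives the same grasp; the last joint's range is limited). The gripper opens to 94 mm and grips with 3 to 60 N. Pads are 16 mm wide; open, the fingers measure 119 mm over their backs; the gripper's body (75 mm by 177 mm) begins 78 mm behind the grasp point.
Start: joints at [0.968, 0.207, 1.542, -0, 1.393, -0.15], TCP at [0.252, 0.517, 0.205] pointing down, gripper open.
Joint ranges: [-2.73, 2.73], [-0.86, 2.22], [0.23, 2.46], [-1.11, 4.25], [0.08, 2.63], [-2.82, 2.82]. Speed limits (rad/s): [2.79, 2.79, 3.14, 3.14, 3.14, 3.14].

## Interface

Orientations are given as [roll, pitch, yaw] about the fixed x, y, z axes, in that order (R = Rz(yaw) Ry(pitch) Rx(roll)).
In Python, from rig import r, optics gives the robot as it stands. Calls block until the motion is done:
- r.move_pose(position, orientation): joint-space move of the TCP to a pose.
- r.move_linear(position, rot=None, max_speed=0.15, contact_N=None): straight line of the TCP; rot=None keeps the orientation; max_speed is the mean speed in m/s. With contact_N (N) it stops when the force on the tool has changed by that much, and returns True; else False.
- r.move_joints(angles): joint-space move.
- r.gripper_to(opening, force=None): finger opening in m; force is the grip in N (None keeps the last); returns when the fingers have stopped.
- r.dwell(seconds).
- r.ik(position, orientation): joint angles nearest the present ones, or None.
- r.get_obs(): the state.
- optics.grab_frame(name): name is "side" or "top"; returns a dict with "pixels" (420x560x3 uint8, red, green, blue), "fx", "fy", "cx", "cy" (pixels), "k1" (the pictures are not rectified: a ray, as slopes to the right and down, at radius r is drawn at 1 + k1 r^2 times it, then the intrinsics apply), "cam_to_world" (4x4, takes a point from camera to world coordinates). Camera axes: x right, y down, z forward; pixel columns grow to the right and rows downward; lengths in m; the calibration is good to about 2 mm. A picture is of the moment at which its call begins. There is no depth.
A pose or a line that the arm cannot do raises r.MotionError and nothing moves.
- r.close_job(): hands the job in, once; it reports no verdict.
The state is a dict: "time_s": time; "joint_pos": joint angles; "joint_vel": joint speeds; "effort": joint torques, N m; "tool_pos": TCP position; "orientation": TCP orientation; "ft_force": force on the tool from outside, world axes, zero at the start; "moment": the same for the moment, N m; "opening": finger opening in m.
Only numpy, scipy, OpenCV 4.12 (cv2) and the standard library are available. Lean on these libraries where they do the work, as an engineer would, in place of code of your own. Each camera call takes 0.05 s, during which the arm holds its last target.

## Working session

There is one attempt and no reset: what is moved stays moved. The work goes in short steps, each a Python script; the robot and the scene stay as the last script left them, time stands still between calls to the robot, and variables do not carry over. Pictures are saved under pics/ and viewed, and the job is handed in when it is done.

```bash
ls; mkdir -p pics
python3 - <<'E'
from rig import r, optics
import cv2
for n in("side","top"):
    f=optics.grab_frame(n)
    cv2.imwrite(f"pics/{n}0.png",f["pixels"][:,:,::-1])
    print(n,f["fx"],f["fy"],f["cx"],f["cy"],f["k1"],f["cam_to_world"])
o=r.get_obs();print(o)
E
```

```text
pics
side 473.72370954127257 473.72370954127257 286.30042453933135 204.4576049679099 -0.015135953183218073 [[ 0.93978565 -0.26822631  0.21179606  0.26479376]
 [-0.34175496 -0.73293725  0.58822321 -0.8141839 ]
 [-0.00254372 -0.62518609 -0.78047158  1.16368732]
 [ 0.          0.          0.          1.        ]]
top 399.6980019811583 399.6980019811583 278.77501097256425 204.97630949334902 -0.11518348440834159 [[-0.01292437 -0.98177206  0.18962219  0.36669973]
 [-0.99970016  0.00874275 -0.02287235 -0.02123629]
 [ 0.02079762 -0.18986094 -0.98159069  1.10573139]
 [ 0.          0.          0.          1.        ]]
{'time_s': 0.1, 'joint_pos': array([ 9.67531040e-01,  2.07350869e-01,  1.54276869e+00, -2.03996329e-05,
        1.39347977e+00, -1.50472487e-01]), 'joint_vel': array([ 0.00055305,  0.00024298, -0.00397739,  0.00071733,  0.00032125,
       -0.0008525 ]), 'effort': array([ 3.76728131e-04, -3.71867967e+01, -2.82293558e+01,  7.02204905e-02,
        3.11300356e-02, -3.95417885e-05]), 'tool_pos': array([0.25114716, 0.51646731, 0.20441789]), 'orientation': array([-3.13960564e+00, -2.80965440e-04,  2.68880319e+00]), 'ft_force': array([-0.11802896, -0.32353294,  0.02072774]), 'moment': array([0.00542144, 0.06503973, 0.03546074]), 'opening': 0.09419904524623803}
```

View pics/side0.png

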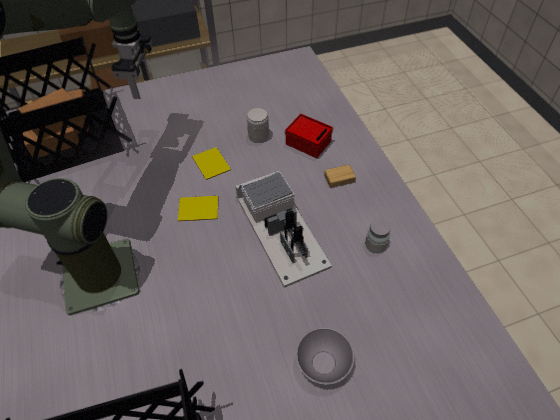

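View pics/top0.png

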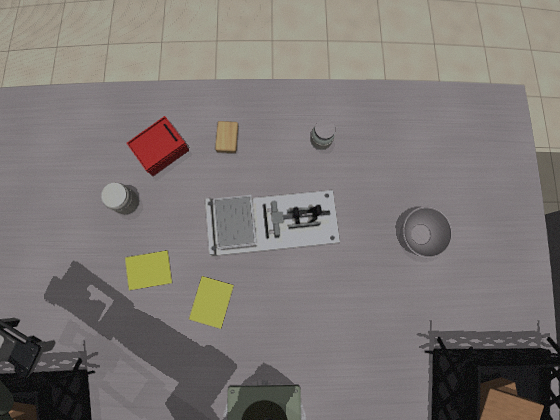

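The side view shows the jig running from about (240,185) to (328,265), with the box at (268,195) and the levers at (295,235). In the top view the bed spans (207-340, 190-255), with the box to the left at (234,222), the levers at about (305,217), and the bystanders well clear. I'll zoom in.

Run:
```python
import cv2
a=cv2.imread("pics/side0.png")[165:290,225:340]
cv2.imwrite("pics/side0z.png",cv2.resize(a,None,fx=4.7,fy=4.7,interpolation=cv2.INTER_CUBIC))
a=cv2.imread("pics/top0.png")[180:265,200:345]
cv2.imwrite("pics/top0z.png",cv2.resize(a,None,fx=5,fy=5,interpolation=cv2.INTER_CUBIC))
```

```text
(no output)
```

View pics/side0z.png

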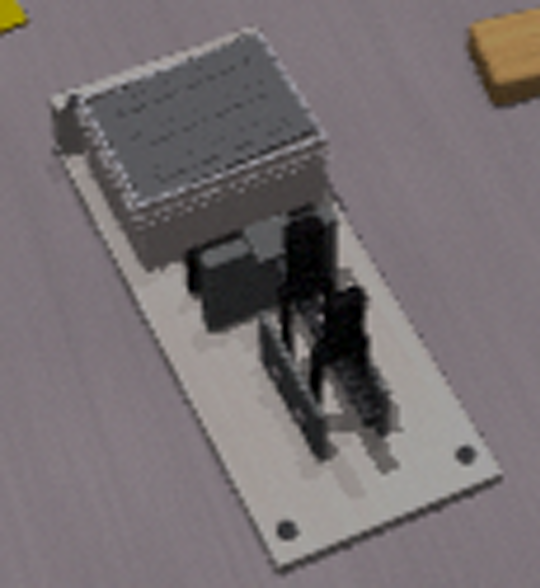

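View pics/top0z.png

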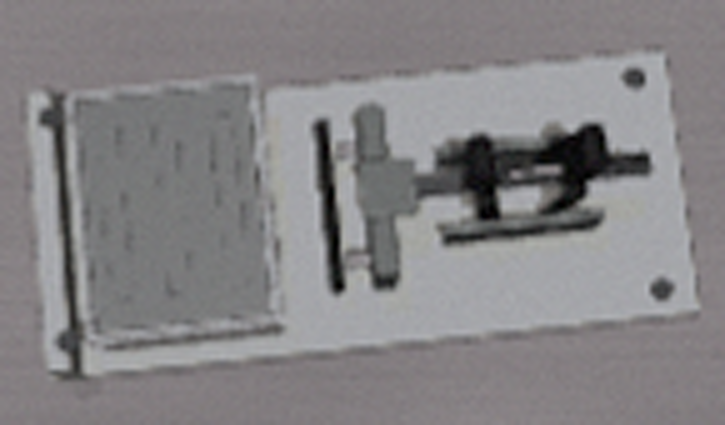

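The zooms show the lid's far edge (away from the robot, the jig's -y side) overlapping the rim, so that is the propped end. The levers are upright at top-zoom (485,180) and (590,155). Next I'll compute positions.

```bash
cat > h.py <<'E'
import numpy as np, cv2
from rig import r, optics
def ray(f,uv):
    K=np.array([[f["fx"],0,f["cx"]],[0,f["fy"],f["cy"]],[0,0,1]])
    p=cv2.undistortPoints(np.array(uv,float).reshape(-1,1,2),K,np.array([f["k1"],0,0,0]))[:,0]
    T=f["cam_to_world"]; d=np.c_[p,np.ones(len(p))]@T[:3,:3].T
    return T[:3,3],d
def plane(f,uv,z):
    c,d=ray(f,uv); return c+d*((z-c[2])/d[:,2:3])
def tri(f1,u1,f2,u2):
    c1,d1=ray(f1,[u1]);c2,d2=ray(f2,[u2])
    A=np.c_[d1[0],-d2[0]];s=np.linalg.lstsq(A,c2-c1,rcond=None)[0]
    a=c1+s[0]*d1[0];b=c2+s[1]*d2[0];return (a+b)/2,np.linalg.norm(a-b)
def proj(f,P):
    T=np.linalg.inv(f["cam_to_world"]);P=np.atleast_2d(P)
    K=np.array([[f["fx"],0,f["cx"]],[0,f["fy"],f["cy"]],[0,0,1]])
    return cv2.projectPoints(np.asarray(P,float),cv2.Rodrigues(T[:3,:3])[0],T[:3,3],K,np.array([f["k1"],0,0,0,0]))[0][:,0]
def save(f,name,box=None,s=1):
    a=f["pixels"][:,:,::-1]
    if box: a=a[box[1]:box[3],box[0]:box[2]]
    cv2.imwrite("pics/"+name,cv2.resize(a,None,fx=s,fy=s,interpolation=cv2.INTER_CUBIC))
np.set_printoptions(precision=4,suppress=True)
E
python3 - <<'E'
from h import *
s=optics.grab_frame("side");t=optics.grab_frame("top")
zt=lambda x,y:((x+.5)/5-.5+200,(y+.5)/5-.5+180)
zs=lambda x,y:((x+.5)/4.7-.5+225,(y+.5)/4.7-.5+165)
print("top bed corners",plane(t,[zt(28,92),zt(48,378),zt(666,52),zt(698,310)],.012))
print("side bed",plane(s,[zs(280,572),zs(503,476)],.012))
print("holes t",plane(t,[zt(634,77),zt(661,289)],.012)," s",plane(s,[zs(287,530),zs(465,455)],.012))
for n,a,b in [("rear c",zt(663,53),zs(503,476)),("front c",zt(698,310),zs(280,572)),
  ("lid far-stop",zt(75,97),zs(250,32)),("lid far-lev",zt(253,82),zs(325,133)),("lid near-lev",zt(271,316),zs(138,203)),("lid near-stop",zt(90,330),zs(82,100)),
  ("handle top",zt(482,145),zs(308,218)),("trig top",zt(592,133),zs(347,292)),("jaw top front",zt(386,282),zs(212,325))]:
    print(n,*tri(t,a,s,b))
E
```

```text
top bed corners [[ 0.5997  0.1589  0.012 ]
 [ 0.4402  0.1448  0.012 ]
 [ 0.6197 -0.1998  0.012 ]
 [ 0.4736 -0.2121  0.012 ]]
side bed [[ 0.4738 -0.214   0.012 ]
 [ 0.6215 -0.1989  0.012 ]]
holes t [[ 0.6054 -0.1811  0.012 ]
 [ 0.4855 -0.1919  0.012 ]]  s [[ 0.4871 -0.1891  0.012 ]
 [ 0.6058 -0.1774  0.012 ]]
rear c [ 0.6206 -0.1984  0.0111] 0.0024356893086780696
front c [ 0.4741 -0.2126  0.0093] 0.0003525598638031756
lid far-stop [0.5765 0.1207 0.0967] 0.004515141335372923
lid far-lev [0.5897 0.0288 0.0896] 0.004466782324010324
lid near-lev [0.4657 0.0202 0.0839] 0.0007644287360048969
lid near-stop [0.4584 0.1129 0.084 ] 0.0027422086899943415
handle top [ 0.539  -0.0844  0.1628] 0.0012010139897062398
trig top [ 0.5438 -0.1379  0.1588] 0.0038945541554204948
jaw top front [ 0.4907 -0.0401  0.021 ] 0.001033059051299325
```

Jig axis: +x ≈ (-0.093, 0.996), origin about (0.532, -0.042), lever midpoint about (0.538, -0.111). The lid's far end is measured about 10 mm higher than the near end, which agrees with the text. Now I'll press the lid.

```bash
cat >> h.py <<'E'
YAW=np.pi+0.093
ORI=[np.pi,0,YAW]
EX=np.array([-0.0929,0.9957]);EY=np.array([-0.9957,-0.0929]);O=np.array([0.5317,-0.0417])
def own(P): P=np.atleast_2d(P)[:,:2]-O; return np.c_[P@EX,P@EY]
def world(x,y): return O+x*EX+y*EY
E
python3 - <<'E'
from h import *
t=optics.grab_frame("top")
zt=lambda x,y:((x+.5)/5-.5+200,(y+.5)/5-.5+180)
print("pad face",own(plane(t,[zt(314,120),zt(333,292)],.06)))
print("box pad end",own(plane(t,[zt(263,76),zt(284,326)],.082)))
p=[0.567,0.075]
print(r.ik([*p,.15],ORI), r.ik([*p,.15],[np.pi,0,0.093]))
r.gripper_to(0.0,20)
r.move_pose([0.40,0.35,0.24],[np.pi,0,2.9])
r.move_pose([*p,0.13],ORI)
o=r.get_obs();print(o["tool_pos"],o["ft_force"],o["time_s"],o["opening"])
f=optics.grab_frame("side");save(f,"s1.png",(200,60,380,260),3)
E
```

```text
pad face [[ 0.0357 -0.0446]
 [ 0.0348  0.0479]]
box pad end [[ 0.06   -0.0664]
 [ 0.0616  0.0652]]
[-0.0198  0.2507  1.6071  0.      1.2839 -1.6836] [-0.0198  0.2507  1.6071 -0.      1.2839  1.458 ]
[0.567  0.0764 0.1303] [-0.3501  0.3466  0.6157] 3.85 9.293163250929259e-05
```

View pics/s1.png

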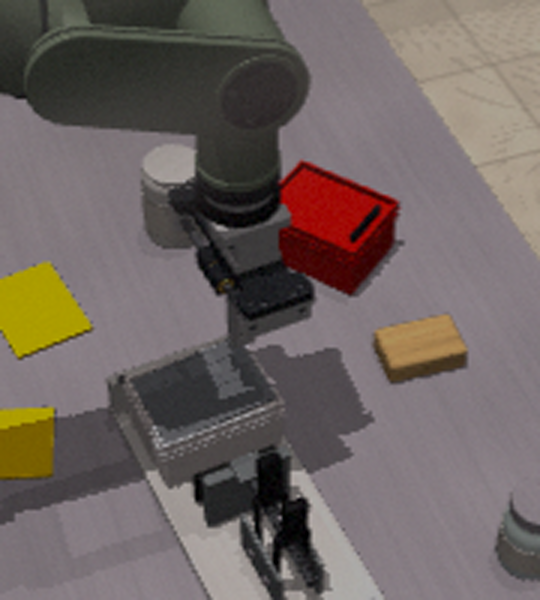

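The closed fingers hover over the lid's far part, at about (245,340) in the crop, clear of everything. Pressing down.

Run:
```python
from h import *
p=[0.567,0.0745]
r.move_linear([*p,0.102],max_speed=.1)
f0=r.get_obs()["ft_force"]
c=r.move_linear([*p,0.074],max_speed=.025,contact_N=13)
o=r.get_obs();print(c,o["tool_pos"],o["ft_force"]-f0,o["time_s"])
r.dwell(.2)
o=r.get_obs();print(o["tool_pos"],o["ft_force"]-f0)
r.move_linear([*p,0.15],max_speed=.15)
m=world(-.07,0)
r.move_pose([*m,0.25],ORI)
t=optics.grab_frame("top");save(t,"t2.png",(200,150,360,270),5)
s=optics.grab_frame("side");save(s,"s2.png",(200,120,360,290),4)
print(r.get_obs()["time_s"])
```

```text
True [0.5678 0.0745 0.0793] [-1.9274 -0.4847  4.2796] 5.2167
[0.5678 0.0745 0.0793] [-1.5612  0.3881  4.9406]
7.0
```

View pics/s2.png

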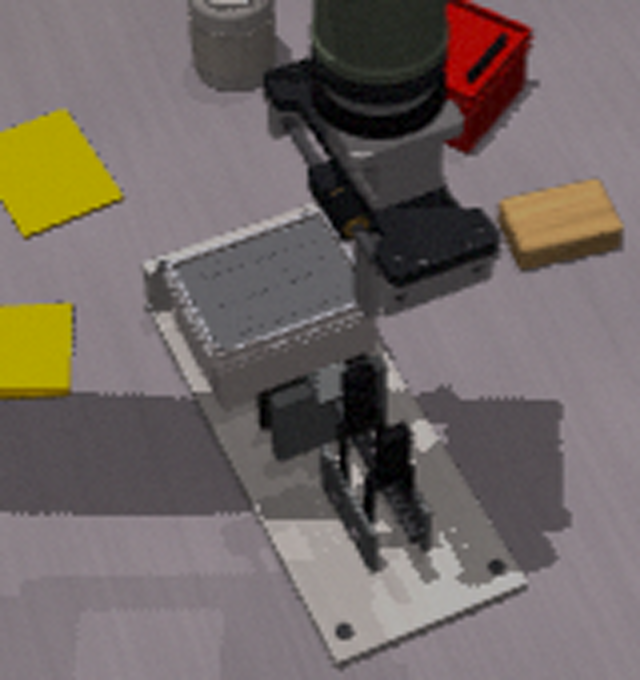

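View pics/t2.png

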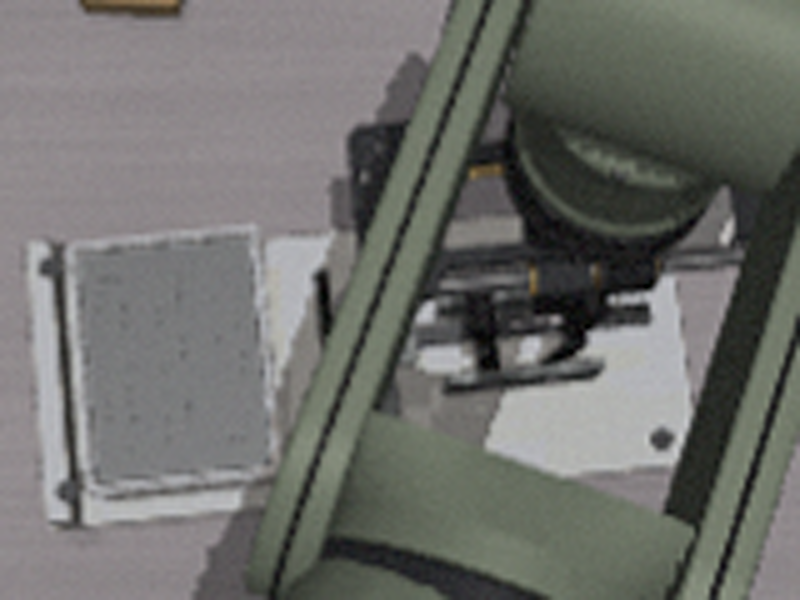

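Contact came at z = 0.0793 and the rim is now visible all round the lid, so it looks level. The settled force was only about 5 N, so I'll press again more firmly to be sure.

Run:
```python
from h import *
p=[0.567,0.0745]
r.move_pose([*p,0.12],ORI)
r.move_linear([*p,0.087],max_speed=.1)
f0=r.get_obs()["ft_force"]
c=r.move_linear([*p,0.0765],max_speed=.02,contact_N=22)
r.dwell(.15)
o=r.get_obs();print(c,o["tool_pos"],o["ft_force"]-f0)
if o["ft_force"][2]-f0[2]<10:
    c=r.move_linear([*p,o["tool_pos"][2]-.001],max_speed=.02,contact_N=18);r.dwell(.15)
    o=r.get_obs();print(c,o["tool_pos"],o["ft_force"]-f0)
r.move_linear([*p,0.13],max_speed=.15)
m=world(-.07,0)
r.move_pose([*m,0.25],ORI)
t=optics.grab_frame("top");save(t,"t3.png",(200,150,360,270),5)
s=optics.grab_frame("side");save(s,"s3.png",(200,120,360,290),4)
print(r.get_obs()["time_s"],r.get_obs()["tool_pos"],m)
```

```text
False [0.5675 0.0745 0.0792] [-5.324  -0.2479 13.4178]
10.7167 [ 0.5375 -0.1098  0.248 ] [ 0.5382 -0.1114]
```

View pics/s3.png

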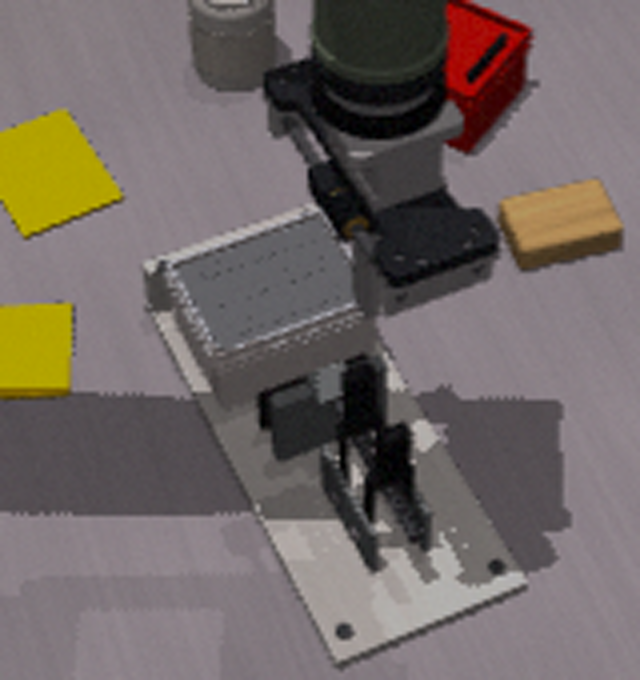

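The lid holds at 79.2 mm under 13 N, so it is seated. I'll check the lever positions by projecting the expected points, then descend.

```bash
python3 - <<'E'
from h import *
s=optics.grab_frame("side");t=optics.grab_frame("top")
for f,n,(x0,y0,x1,y1),k in ((s,"s4.png",(270,180,320,270),6),(t,"t4.png",(275,195,335,235),10)):
    a=cv2.resize(f["pixels"][y0:y1,x0:x1,::-1],None,fx=k,fy=k,interpolation=cv2.INTER_CUBIC)
    for x in(-.103,-.089,-.051,-.037):
        for y in(-.012,.012):
            u=proj(f,[*world(x,y),.155])[0]
            cv2.circle(a,tuple(int(v) for v in ((u+.5-[x0,y0])*k-.5)),3,(0,0,255),-1)
    cv2.imwrite("pics/"+n,a)
E
python3 -c "
import cv2,numpy as np
a=cv2.imread('pics/s4.png');b=cv2.imread('pics/t4.png')
print(a.shape,b.shape)"
```

```text
(540, 300, 3) (400, 600, 3)
```

View pics/s4.png

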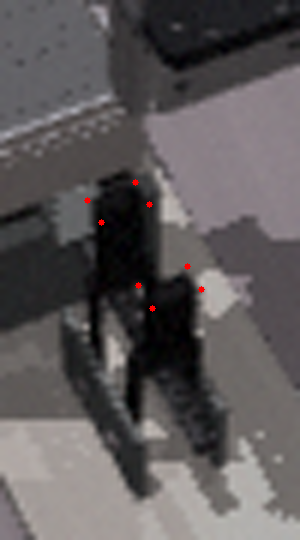

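View pics/t4.png

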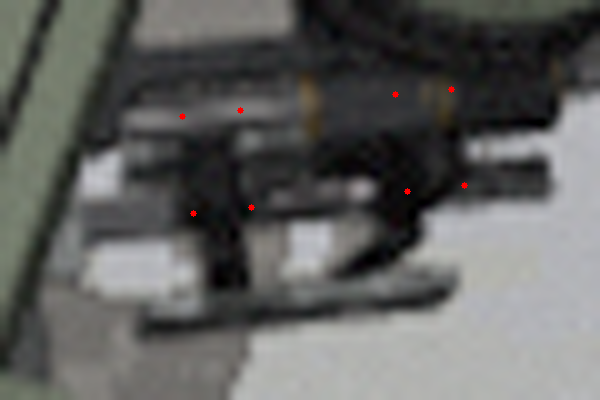

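The side view puts the levers about 2 mm further in world +x than predicted, which agrees with the earlier triangulation, so I'll shift by 2 mm. Then descend and do a first squeeze, checking the wrist force for centring.

```bash
cat >> h.py <<'E'
M=world(-.07,0)+np.array([.002,0])
E
python3 - <<'E'
from h import *
r.gripper_to(0.094,25)
r.move_linear([*M,0.111],max_speed=.15,contact_N=8)
r.dwell(.1)
o=r.get_obs();f0=o["ft_force"];print(o["tool_pos"],o["time_s"],f0)
np.save("f0.npy",f0)
for w in(.055,.042,.029):
    r.gripper_to(w,25);o=r.get_obs();print(w,o["opening"],o["ft_force"]-f0,o["time_s"])
t=optics.grab_frame("top");save(t,"t5.png",(200,150,360,270),5)
s=optics.grab_frame("side");save(s,"s5.png",(200,120,360,290),4)
E
```

```text
[ 0.5413 -0.1118  0.1124] 13.4417 [-0.6526  0.2023 -0.4864]
0.055 0.054782811003956995 [-1.8642  1.6898  4.6375] 14.2083
0.042 0.042093290109563794 [-2.2788  0.5115  7.2947] 14.65
0.029 0.03018522799198716 [-2.2696  0.9148  8.2636] 15.0333
```

View pics/s5.png

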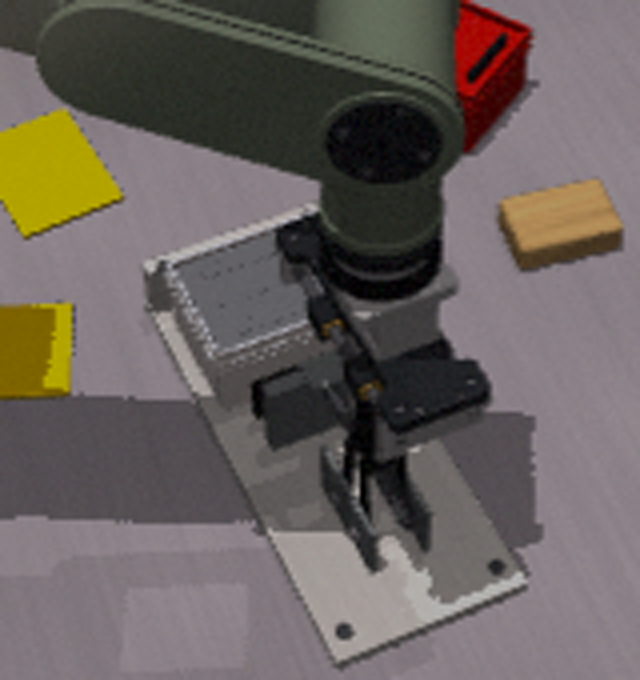

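View pics/t5.png

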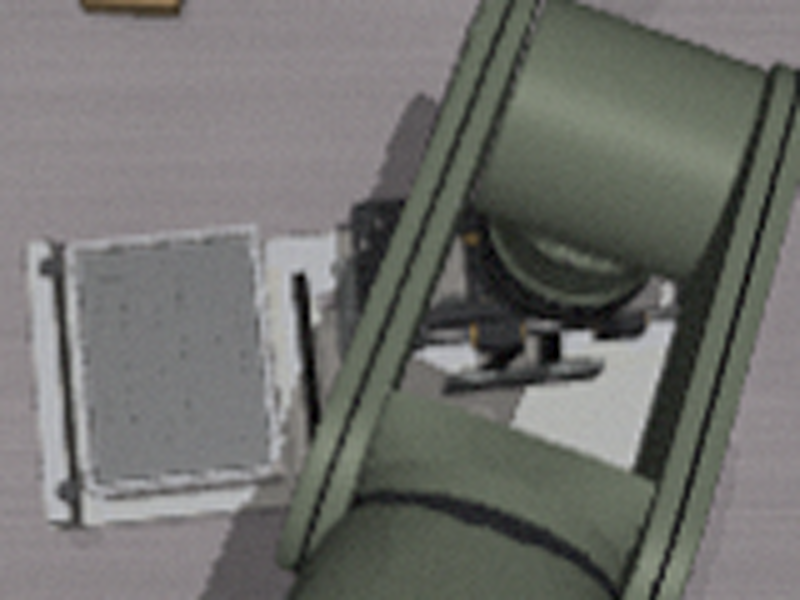

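The pad moved about 10 mm towards the box and is visible in the top view at zoom (300-315, 275-420). I'll write a tracker for it and make two more strokes.

```bash
cat >> h.py <<'E'
def track(f):
    """dark pad strip far end in top view -> own x of its centre line (z=.06); per own-y row"""
    g=cv2.GaussianBlur(cv2.cvtColor(f["pixels"],cv2.COLOR_RGB2GRAY),(1,3),0).astype(float)
    out=[]
    for yo in np.arange(-.040,-.014,.003):
        xs=np.arange(.02,.105,.0005)
        P=np.array([[*world(x,yo),.06] for x in xs]);u=proj(f,P).astype(np.float32)
        v=cv2.remap(g.astype(np.float32),u[:,0:1],u[:,1:2],cv2.INTER_LINEAR)[:,0]
        m=xs<.085
        i=np.argmin(np.where(m,v,999)); w=np.clip(75-v,0,None)*(abs(xs-xs[i])<.008)
        out.append((xs@w/max(w.sum(),1e-9),v[i]))
    return np.array(out)
def stroke(w=.029,op=.074,F=25):
    r.gripper_to(op,F); a=r.get_obs()["opening"]; r.gripper_to(w,F); return a,r.get_obs()["opening"]
E
python3 - <<'E'
from h import *
t=optics.grab_frame("top");print(track(t).T)
for k in range(2):
    print(stroke()); r.dwell(.1)
    t=optics.grab_frame("top");print(track(t).T)
o=r.get_obs();print(o["time_s"],o["ft_force"]-np.load("f0.npy"),o["tool_pos"])
save(t,"t6.png",(200,150,360,270),5)
s=optics.grab_frame("side");save(s,"s6.png",(200,120,360,290),4)
E
```

```text
[[ 0.0437  0.0438  0.0438  0.0436  0.0432  0.0432  0.0433  0.0435  0.0435]
 [29.125  21.3555 27.9531 27.     23.0312 20.1172 19.6562 20.9922 19.5371]]
(0.0742073881864411, 0.0299464690838266)
[[ 0.0515  0.0514  0.0513  0.0511  0.0509  0.051   0.0512  0.0513  0.0515]
 [30.8701 20.2432 26.6855 26.3438 22.9062 19.1143 19.3164 19.     20.9736]]
(0.07354509003136794, 0.030256691310900717)
[[ 0.0577  0.0577  0.0579  0.0582  0.0581  0.058   0.0578  0.0575  0.0574]
 [30.8984 12.2598 14.5312 22.5957 25.6904 23.1943 26.8281 27.9766 26.1875]]
18.7 [-2.6388  2.4378  7.6156] [ 0.5403 -0.1113  0.1122]
```

View pics/t6.png

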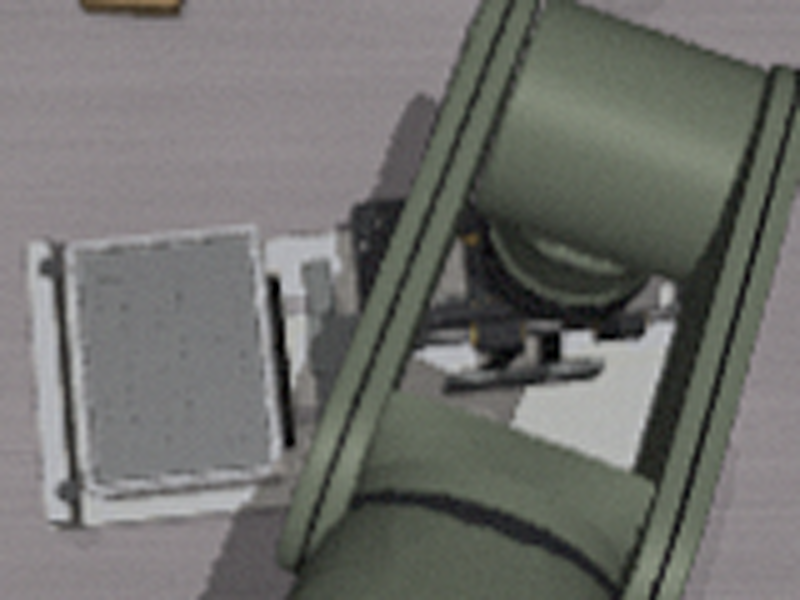

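View pics/s6.png

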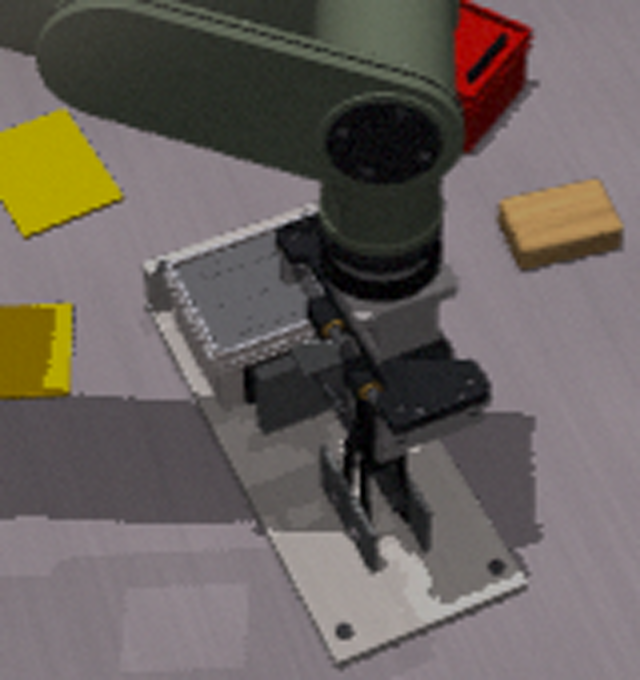

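The pad face is now just at the box end (tracked centre 0.058 plus about 2.5 mm; box end at 0.061) and the box hasn't moved yet. One more full stroke is safe. I'll also track the jaw and the box's rim edge.

Run:
```python
from h import *
print(stroke()); r.dwell(.1)
t=optics.grab_frame("top");print(track(t).T)
o=r.get_obs();print(o["time_s"],o["ft_force"]-np.load("f0.npy"),o["tool_pos"])
save(t,"t7.png",(200,185,280,245),10)
s=optics.grab_frame("side");save(s,"s7.png",(225,160,315,240),7)
```

```text
(0.07392871087728488, 0.030393847671592696)
[[ 0.0652  0.0652  0.0651  0.0652  0.0652  0.065   0.0648  0.0648  0.0651]
 [26.875  19.3594 20.375  27.125  26.3945 24.2793 18.5625 13.2773 15.0996]]
20.5083 [-2.2937  1.4749  7.6008] [ 0.5403 -0.1113  0.1122]
```

View pics/t7.png

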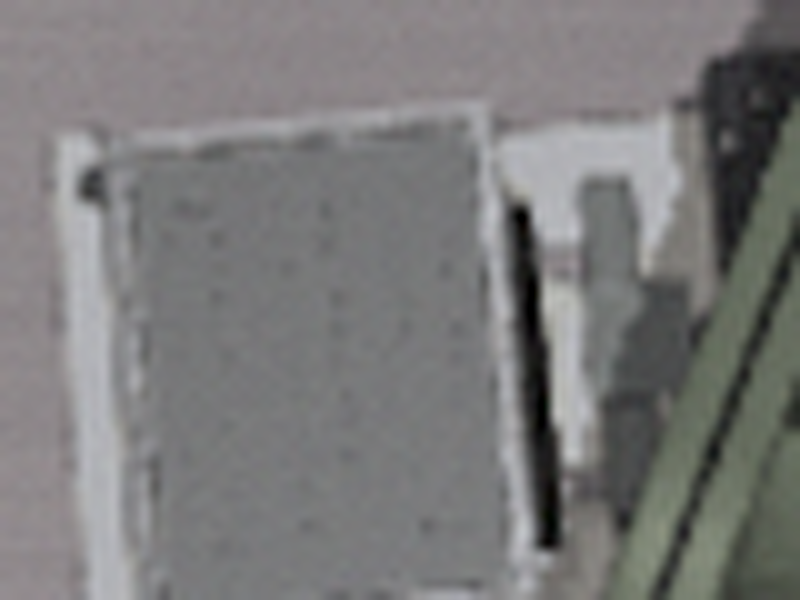

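View pics/s7.png

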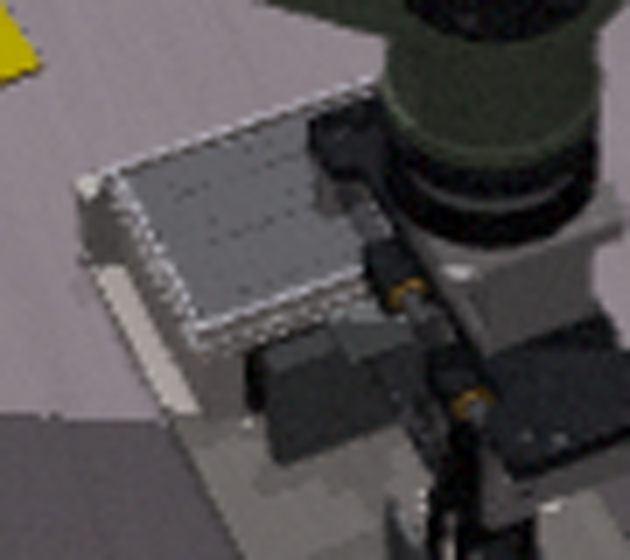

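The box has started to move: the pad advanced 7 mm and the rim is nearing the stop. I'll measure rim edges, pad-to-jaw gap and stop gap numerically.

```bash
cat >> h.py <<'E'
def prof(g,f,yo,z,x0,x1,st=.0005):
    xs=np.arange(x0,x1,st);u=proj(f,[[*world(x,yo),z] for x in xs]).astype(np.float32)
    return xs,cv2.remap(g,u[:,0:1],u[:,1:2],cv2.INTER_LINEAR)[:,0]
E
python3 - <<'E'
from h import *
t=optics.grab_frame("top")
def full(png,box,s): # rebuild from saved crop
    a=cv2.imread("pics/"+png)
    return a
zb=lambda x,y:((x+.5)/10-.5+200,(y+.5)/10-.5+185)
print("box pad-side rim",own(plane(t,[zb(490,115),zb(515,330),zb(540,545)],.082))[:,0])
print("box stop-side rim",own(plane(t,[zb(103,160),zb(118,300),zb(133,450)],.082))[:,0])
print("stop top faces?",own(plane(t,[zb(108,160),zb(118,300)],.062))[:,0])
g0=cv2.cvtColor(cv2.imread("pics/top0.png"),cv2.COLOR_BGR2GRAY).astype(np.float32)
g=cv2.cvtColor(t["pixels"],cv2.COLOR_RGB2GRAY).astype(np.float32)
for yo in(-.038,-.034,-.030):
    for n,q,a in(("init",g0,0.0),("now",g,0.03)):
        xs,v=prof(q,t,yo,.06,a,a+.045,.0015);print(n,yo,xs[0],v.astype(int))
E
```

```text
box pad-side rim [0.0698 0.0686 0.0674]
box stop-side rim [0.1716 0.1705 0.1696]
stop top faces? [0.173  0.1731]
init -0.038 0.0 [ 94 102 108 108 109 111 104  93  91  95 132 160 167 169 168 168 168 160
 146  99  59  29  33  59  94 129 152 167 166 165]
now -0.038 0.03 [177 170 148 116 106 102 110 116 117 115 113 118 127 151 175 179 180 178
 178 178 164 145  64   9  27  55  96 134 170 172]
init -0.034 0.0 [ 98  98 108 110 111 108 101  91  88  92 130 173 170 168 169 170 169 163
 154 100  44  29  30  64 103 144 159 165 165 165]
now -0.034 0.03 [181 171 154 121 108 110 113 115 115 115 111 113 123 147 178 177 173 173
 170 162 137  99  60  23  43  67 103 133 154 158]
init -0.03 0.0 [110  97 105 109 110 108 104  95  88  84 102 136 141 138 133 130 133 140
 151 105  30  21  24  67 111 153 172 167 166 166]
now -0.03 0.03 [164 167 168 138 117 116 116 114 116 118 114 109 104 110 133 140 137 137
 137 130 117  90  61  30  37  58  97 133 154 158]
```

The next full stroke can give at most about 9 mm of pad compression, so it is safe. I'll do it in steps with measurements.

```bash
cat >> h.py <<'E'
def cross(xs,v,lev,up):
    for i in range(len(v)-1):
        if up and v[i]<lev<=v[i+1] or (not up) and v[i]>lev>=v[i+1]:
            return xs[i]+(xs[i+1]-xs[i])*(lev-v[i])/(v[i+1]-v[i])
    return np.nan
def gap(f,g=None):
    """pad centre, jaw front edge, jaw-to-pad distance (mm; 13.5 free) averaged over visible rows"""
    if g is None: g=cv2.cvtColor(f["pixels"],cv2.COLOR_RGB2GRAY).astype(np.float32)
    A=[]
    for yo in np.arange(-.040,-.0345,.001):
        xs,v=prof(g,f,yo,.06,.0,.1)
        i=np.argmin(np.where((xs>.02)&(xs<.09),v,999))
        j=i
        while v[j]<100:j-=1
        p=xs[j+1]-(100-v[j+1])/(v[j]-v[j+1])*-.0005*-1
        # brightest between, then go back to jaw edge crossing 130
        k=j-10
        while k>0 and v[k]>132:k-=1
        A.append((xs[i]*1e3,p*1e3,xs[k]*1e3,(p-xs[k])*1e3))
    return np.median(A,axis=0),np.std(A,axis=0)[3]
E
python3 - <<'E'
from h import *
t=optics.grab_frame("top")
g0=cv2.cvtColor(cv2.imread("pics/top0.png"),cv2.COLOR_BGR2GRAY).astype(np.float32)
print("init",gap(t,g0)); print("now",gap(t))
r.gripper_to(.074,25)
for w in(.045,.037,.029):
    r.gripper_to(w,25); r.dwell(.1); t=optics.grab_frame("top")
    print(w,r.get_obs()["opening"],gap(t),track(t)[:,0].mean())
save(t,"t8.png",(200,185,280,245),10)
o=r.get_obs();print(o["time_s"],o["ft_force"]-np.load("f0.npy"))
E
```

```text
init (array([32.    , 28.4682, 14.5   , 13.9247]), np.float64(0.2172356159656737))
now (array([64.5   , 62.3663, 48.    , 14.3663]), np.float64(0.48074632249723503))
0.045 0.045301491923247575 (array([67.    , 62.982 , 50.75  , 12.1617]), np.float64(0.21767561852969025)) 0.06658484770928054
0.037 0.03721381528059222 (array([69.5   , 65.5851, 53.5   , 12.222 ]), np.float64(0.23341750035686282)) 0.06909211361482165
0.029 0.02986898533091306 (array([69.5  , 65.629, 56.25 ,  9.379]), np.float64(0.5850877264327988)) 0.06913342957955877
23.2583 [-2.4864  1.6223  7.2384]
```

View pics/t8.png

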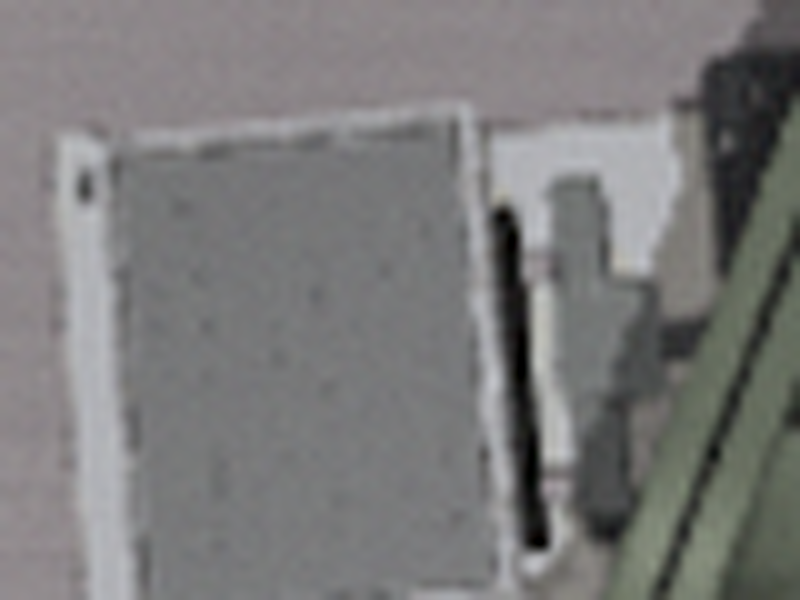

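The box went home: the pad stopped at track 69.1 while the jaw kept moving. At full squeeze the compression is about 4.5 mm, just at the lower limit. I'll make one more stroke, in small monitored steps, to about 7 mm.

Run:
```python
from h import *
g0=cv2.imread("pics/top0.png")[:,:,::-1]
t=optics.grab_frame("top"); f=dict(t);f["pixels"]=g0.copy();print("init track",track(f)[:,0].mean())
r.gripper_to(.074,25); r.dwell(.1);t=optics.grab_frame("top")
print("open",r.get_obs()["opening"],gap(t),track(t)[:,0].mean())
for w in np.arange(.062,.028,-.003):
    r.gripper_to(w,25); r.dwell(.08); t=optics.grab_frame("top")
    G,sd=gap(t)
    print("%.3f"%w,r.get_obs()["opening"],G,sd,track(t)[:,0].mean())
    if 13.9-G[3]>6.2 : break
save(t,"t9.png",(200,185,280,245),10)
o=r.get_obs();print(o["time_s"],o["ft_force"]-np.load("f0.npy"))
```

```text
init track 0.03214277787475439
open 0.07386654184991193 (array([69.5   , 65.6296, 53.5   , 12.1296]), np.float64(0.200575330681631)) 0.06905325722919417
0.062 0.062072608384800235 [69.5    65.5876 53.5    12.4052] 0.24753212319176462 0.06909780243949475
0.059 0.059093936290917165 [69.5    65.6448 55.     10.581 ] 0.20809051358248137 0.06914120535981495
0.056 0.05618061998162546 [69.5    65.5872 55.25   10.3372] 0.5638683705831854 0.0691366716449901
0.053 0.053168574471491016 [69.5    65.6063 56.      9.6063] 0.34826120565168567 0.06910053236973167
0.050 0.049961626884940435 [69.5    65.6474 56.25    9.5292] 0.14059302975741444 0.06915893380634279
0.047 0.047352044038735115 [69.5    65.6367 58.      7.5683] 0.4643172649214467 0.06913782780321381
26.9583 [-3.2935  1.7194  9.1962]
```

View pics/t9.png

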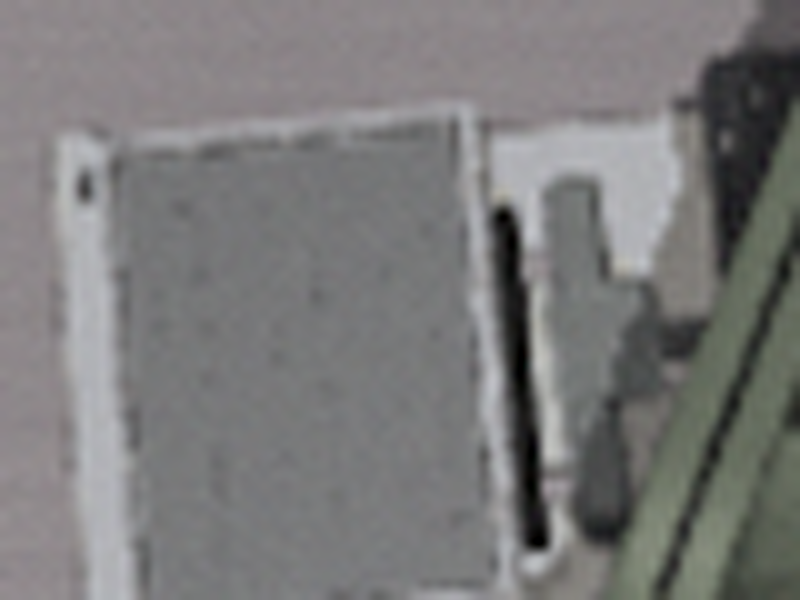

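Two estimates agree on about 6.2 mm (gap change 6.3, lever travel 6.1). I'll squeeze one small step further to about 7 mm, hold, check stability and look at the scene.

Run:
```python
from h import *
r.gripper_to(.044,25)
for k in range(3):
    r.dwell(.5); t=optics.grab_frame("top")
    o=r.get_obs();print(o["time_s"],o["opening"],*gap(t),track(t)[:,0].mean(),o["ft_force"]-np.load("f0.npy"))
save(t,"t10.png"); s=optics.grab_frame("side");save(s,"s10.png",(200,120,360,290),4)
```

```text
27.7917 0.04417536722906732 [69.5    65.6076 58.5     7.2259] 0.2091393805927735 0.06913650014937585 [-3.9856  1.8447 10.0703]
28.3417 0.04448195936811975 [69.5    65.6528 58.5     7.4135] 0.3103426610192054 0.06915941865468053 [-4.1777  2.4542  8.74  ]
28.8917 0.04406774112434968 [69.5    65.6384 58.5     7.2634] 0.206247965341817 0.06914104997876995 [-3.8271  1.4411  9.7836]
```

View pics/t10.png

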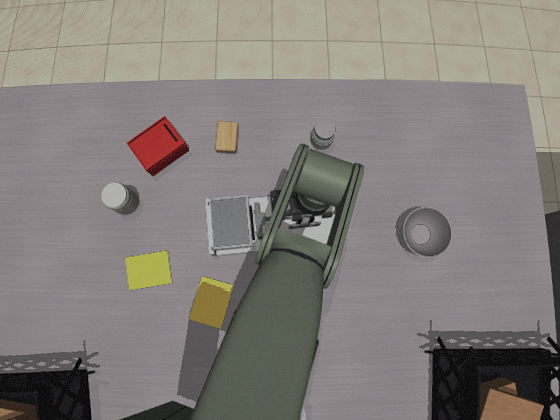

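View pics/s10.png

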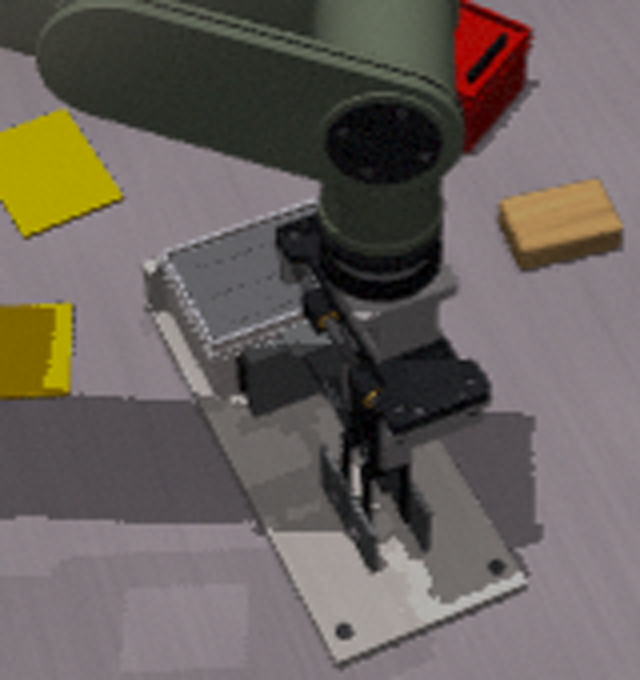

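The box is flush against the stop, the lid lies level inside the rim, and nothing else has moved. The pad compression is steady at 6.6 to 7 mm, so I'm handing in while holding.

```bash
python3 -c "
from rig import r
print(r.close_job())"
```

```text
the job is handed in; nothing more can be done
None
```

The lid is seated, the box is pressed against the stop, and I handed the job in at about 29 s with the levers still held squeezed.

- **Lid:** I pressed twice with closed fingers. The first press settled at only about 5 N, so I repeated it. The second held at z = 79.2 mm under 13 N, against 79 mm expected for a level lid, and the rim showed all round the lid in the pictures.
- **Clamp:** Five full squeezes drove the box to the stop. The fifth left the pad pressed in only about 4.5 mm, so I opened the levers and made a sixth squeeze in small steps to a 44 mm lever opening.
- **Hold:** Over the last second before handing in, the pad was pressed in about 6.6 mm by the camera. Lever travel gave about 7 mm. Both readings carry roughly ±1 mm, and the box and opening stayed steady.
- **Checks that disagreed:** The levers stood about 2 mm further out than the jig measurement predicted, so I shifted the grip. The box's gap to the stop first measured about 14 mm, against the stated 3 to 13 mm. The pad came to rest about 3 mm short of where that gap put it, so that first estimate was probably too large.
- **Other kitchen things:** None had moved in the last pictures.

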